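Kick a finished steel round into the tray with the lever

ROBOT

A 7-joint arm with a two-finger parallel gripper is mounted at the origin on the work surface; the furniture and walls round the work are solid. World frame = base frame: x ahead of the robot, y to its left, z up, the work surface at z = 0. Lengths are in m, angles in rad, forces in N, time in s.
With the tool pointing down it reaches from about 0.425 to 1.025 m from the base axis. Payload 3.6 kg.
Tool frame: the origin (TCP) lies at the very end of the fingers, on their centre line; the grasp point (between the pads) lies 19 mm behind it; z points along the fingers, y is the line along which they close (so a half turn about z gives the same grasp; the last joint's range is limited). The gripper opens to 85 mm and grips with 20 to 120 N. Pads are 22 mm wide; open, the fingers measure 114 mm over their backs; the gripper's body (76 mm by 85 mm) begins 54 mm behind the grasp point. The pads swing forward as they close: fully open they stand 13 mm farther back than shut.
Start: joints at [1.165, 0.591, 0.048, 1.609, -0.033, 0.943, -0.034], TCP at [0.222, -0.69, 0.2] pointing down, gripper open.
Joint ranges: [-2.69, 2.69], [-0.47, 2.24], [-1.27, 1.36], [0.19, 2.51], [-1.53, 4.68], [0.08, 2.07], [-3.09, 3.09]. Speed limits (rad/s): [2.57, 2.57, 3.14, 3.14, 3.14, 3.14, 3.14].

INTERFACE

Orientations are given as a rotation vector (axis times angle).
In Python, from plant import get_state, cams, ticket gives the robot as it stands.
- The arm moves only by the shell command python3 -m crank 'ROWS' [FORCE]. ROWS is JSON, one flat list of numbers, 5 for each row, row after row: the shift along the tool's x, y, z in mm, then the turn about the tool's z in degrees, then the closure, from 0 (fully open) to 1 (shut). In form: [tx, ty, tz, roll, hand, tx, ty, tz, roll, hand, ...]. A call has 1 to 12 rows; each row shifts and turns the commanded pose from where the row before left it, along the tool's axes as they then stand; what a row does not reach is not made up. A row lasts 1/8 s, in which the tool goes at most 62.5 mm and 10.7 degrees, less where a joint would pass 70% of its speed; a pose out of reach is approached as far as the arm can. A call with a gripper value outside its range is refused whole. The fingers move at their own pace and stop on an object; FORCE is the grip in N (left out, the last holds). Time passes only in rows, so rows that do not move let the fingers close. It gives the time, the measured TCP pose, the force, the opening and the grip force at its end, in the units of the state.
- get_state(): the state, without advancing time (a new reading comes with each control period).
- cams.camera(name): name is "side" or "top" or "wrist"; returns (picture, depth): 400x640x3 uint8, red, green, blue; 400x640 float32, m along the optical axis (not along the pixel's ray), 0 where there is no reading.
- cams.camera_model(name): a dict with "vertical_fov" (degrees; the focal length in pixels is half the picture's height over the tangent of half this angle, whatever the lens; pixels are square), "cx", "cy" (the principal point, pixels), "k1" (the pictures are not rectified: a ray, as slopes to the right and down, at radius r is drawn at 1 + k1 r^2 times it, then the intrinsics apply), "eye" and "attitude" of the camera in the world. Camera axes: x right, y down, z forward; pixel columns grow to the right and rows downward; lengths in m; the calibration is good to about 2 mm. A picture is of the moment at which its call begins: read the wrist's pose just before it. camera_model takes no time and is no camera call; for the wrist camera it gives the pose at the moment of the call.
- ticket.finish_job(): hands the job in; it is judged then, once.
The state is a dict: "time_s": time; "joint_positions": joint angles; "joint_velocities": joint speeds; "joint_torque": joint torques, N m; "ee_pos": TCP position; "eef_rot": TCP orientation; "force": force on the tool from outside, world axes, zero at the start; "wrist_torque": the same for the moment, N m; "opening": finger opening in m; "grip_force": force on a finger pad.
Only numpy, scipy, OpenCV 4.12 (cv2) and the standard library are available. Lean on these libraries where they do the work, as an engineer would, in place of code of your own. Each camera call takes 0.05 s, during which the arm holds its last target. There are 200 camera calls.

TASK

Press down the ribbed pad at the long end of the lever with your fingertips, so that its short end raises the heavy steel flap and the steel round rolls off into the tray. Once the round lies in the tray, let the lever come back up and the flap settle fully down again, and finish clear. Nothing is to be gripped or lifted: touch only the lever, not the flap, the round or the rest of the station, keep the lever in its cradle, and leave the tools lying around it where they are.

Things in the scene. Friction and masses are not known exactly. Their poses are not given: they have to be found in the camera images.
- station: Kick-out station bolted to the worktop. Origin on the worktop; x runs along the lever, over the flap, to the tray; z up. In mm: base plate x -90..210, y -75..75, 6 thick; cradle cheeks at x -55, up to z 64; grey side plates at y +-69, x 15..210, up to z 66 (hinge ears z 86); tray inside x 99..205, y -66..66, floor z 10, far wall up to z 70.
- cradle (a point): Fixed point in the middle of the cradle, where the lever's cross pin lies: 55 mm above the worktop. The pin lies in open-topped slots, so the lever could be lifted out.
- lever_pin (a point): Middle of the cross pin (12 mm thick) on which the loose aluminium lever (0.22 kg, bar 20 wide x 8 thick) rocks; its short end reaches 60 mm past the pin to a round nose under the flap's free edge. It coincides with the cradle point while the lever is in place.
- lever_pad (a point): Middle of the top of the ribbed pad (44 mm along the lever, 56 across, 10 thick) at the lever's long end, 180 mm from the pin. At rest it slopes 12 degrees, outer end higher, this point 99 mm above the worktop; fully pressed the pad meets the worktop, point about 14 mm up. Pressing takes 3 to 9 N; let go, the flap's weight brings it back up.
- flap (a joint): Angle of the heavy steel flap (91 x 120 x 12 mm, with a weight under it, about 2.2 kg), hinged at its tray-side edge. 0 = down, sloping 7 degrees towards the lever; grows as the lever raises its free edge. Above about 0.13 the round starts to roll to the tray; a full press of the lever gives about 0.32.
- flap_edge (a point): Middle of the top of the stop lip along the flap's free edge, the edge above the lever's short end; about 70 mm above the worktop at rest.
- round_center (a point): Centre of the loose plain steel round (30 mm diameter, 100 mm long, about 0.5 kg). It starts lying across the flap against its stop lip, about 78 mm above the worktop, and lies about 25 mm above the worktop once in the tray.
- tray (a point): Middle of the rubber-matted floor of the catch tray, 10 mm above the worktop.
- spanner_13: Spanner, 37 x 220 x 6 mm, lying beside the lever; origin at the centre of its underside, y along it. Leave alone.
- steel_offcut: Steel bar offcut, 20 x 85 x 12 mm, lying on the other side of the lever; origin at the centre of its underside, y along it. Leave alone.
- tape_measure: Orange tape measure, 37 x 85 x 60 mm, standing beside the cradle; origin at the centre of its underside. Leave alone.
- steel_round: The same steel round, as an object with its origin at its centre, y along its axis (x and z turn as it rolls).
- lever: The loose lever itself, its origin on its pin axis, x level towards the short end when the lever is at rest.
Not all that is in view belongs to the job. Of the things shaped like the steel_round, the steel one is meant.

How it is judged:
By the outcome, as a careful person would: the job done as asked, in the order asked, and still so for the second after the job is handed in, with the robot touching nothing.
It also fails if it takes over 40 s, if anything falls off the work surface, if the arm or the gripper's body presses on something with over 40 N, if the wrist force passes 120 N, or if a joint passes its speed limit or range.

## Working session

There is one attempt and no reset: what is moved stays moved. The work goes in short steps, Python scripts to look and compute and a shell command to move; the robot and the scene stay as the last step left them, time stands still between calls to the robot, and variables do not carry over. Pictures are saved under pics/ and viewed, at most 10 in all, crops included, and the job is handed in when it is done.

```bash
ls; mkdir -p pics; cat > h.py <<'E'
import numpy as np, cv2
from scipy.spatial.transform import Rotation as R
from plant import get_state, cams, ticket
def grab(n):
    m=cams.camera_model(n); p,d=cams.camera(n); return m,p,d
def rotm(a):
    a=np.array(a,float)
    if a.shape==(3,3): return a
    return R.from_rotvec(a).as_matrix() if a.size==3 else R.from_quat(a).as_matrix()
def cloud(m,d):
    h,w=d.shape; f=h/2/np.tan(np.radians(m['vertical_fov'])/2)
    K=np.array([[f,0,m['cx']],[0,f,m['cy']],[0,0,1]])
    u,v=np.meshgrid(np.arange(w),np.arange(h))
    q=cv2.undistortPoints(np.stack([u,v],-1).reshape(-1,1,2).astype(float),K,np.array([m['k1'],0,0,0.])).reshape(h,w,2)
    P=np.dstack([q*d[...,None],d])
    W=P@rotm(m['attitude']).T+np.array(m['eye']); W[d==0]=np.nan
    return W
E
python3 - <<'E'
from h import *
s=get_state();print({k:np.round(v,3).tolist() for k,v in s.items()})
for n in("top","side"):
    m,p,d=grab(n);print(n,m);cv2.imwrite(f'pics/{n}0.png',p[...,::-1]);np.savez(f'{n}0.npz',p=p,d=d,W=cloud(m,d))
E
```

```text
pics
{'time_s': 0.0, 'joint_positions': [1.165, 0.592, 0.048, 1.61, -0.033, 0.943, -0.034], 'joint_velocities': [0.001, 0.001, -0.0, -0.001, 0.001, -0.003, -0.001], 'joint_torque': [-0.0, -54.869, 1.546, -19.812, 0.009, 0.009, 0.0], 'ee_pos': [0.222, -0.689, 0.199], 'eef_rot': [-3.101, -0.488, 0.001], 'force': [-0.278, 0.554, -0.538], 'wrist_torque': [-0.034, -0.046, 0.001], 'grip_force': 0.0, 'opening': 0.086}
top {'vertical_fov': 53.60885235461407, 'cx': 320.5410940340827, 'cy': 197.5250634697338, 'k1': 0.012688810104886412, 'eye': array([ 0.41437532, -0.15327791,  0.95287126]), 'attitude': array([-2.19786766,  2.1433413 , -0.06646308])}
side {'vertical_fov': 54.36151036757476, 'cx': 321.2294636798571, 'cy': 207.13184058587873, 'k1': -0.029436750149261445, 'eye': array([0.36915545, 0.68971496, 0.55315897]), 'attitude': array([-0.15272051,  2.632076  , -1.58317988])}
```

View pics/top0.png

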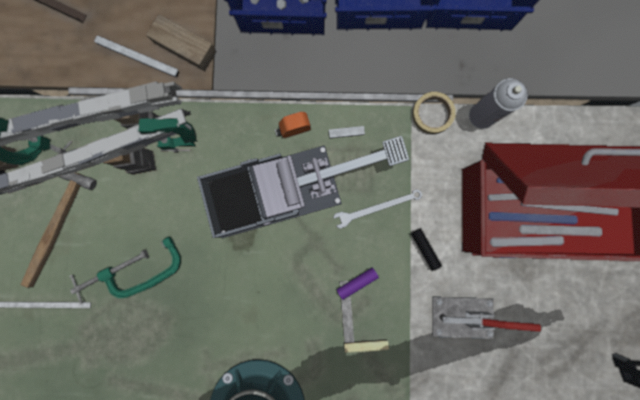

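View pics/side0.png

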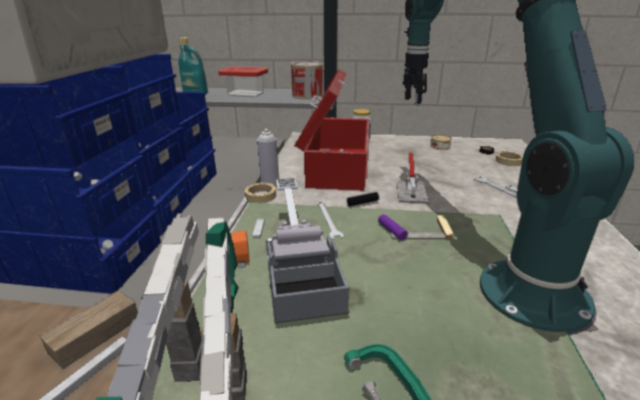

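The top view shows the pad at about (397,151), the cradle at (318,172), the flap with the round at (285,185) and the tray at (237,200). The spanner is at (378,208), the offcut at (347,132) and the red toolbox at (550,200). The side view agrees.

```bash
python3 - <<'E'
from h import *
z=np.load('top0.npz');W=z['W'];d=z['d'];p=z['p']
for n,(u,v) in dict(pad=(397,151),bar=(350,163),pinarea=(318,172),tray=(238,200),round=(287,184),flap=(267,190),can=(510,90),box=(540,160),handle=(610,155),span=(343,218),spanend=(417,195),offcut=(347,132),tape=(296,124),bench=(380,260)).items():
    print(n,np.round(np.nanmedian(W[v-1:v+2,u-1:u+2].reshape(-1,3),0),3))
# pad: points z>0.07 in region
S=np.s_[135:170,380:415];w=W[S];mk=(w[...,2]>.06)
q=w[mk];print(len(q));r=cv2.minAreaRect((q[:,:2]*1000).astype(np.float32));print(r,q.mean(0),q[:,2].min(),q[:,2].max())
# bar centre line
S=np.s_[140:185,335:380];w=W[S];q=w[(w[...,2]>.05)];
print(len(q),q.mean(0),cv2.fitLine((q[:,:2]).astype(np.float32),cv2.DIST_HUBER,0,.001,.001).ravel())
S=np.s_[80:270,430:640];w=W[S].reshape(-1,3);q=w[w[:,2]>.03];print('tall',q.min(0),q.max(0))
print(cv2.imwrite('pics/crop.png',cv2.resize(p[115:245,190:430,::-1],None,fx=3.3,fy=3.3,interpolation=cv2.INTER_CUBIC)))
E
```

```text
pad [ 0.589 -0.299  0.1  ]
bar [ 0.564 -0.199  0.075]
pinarea [ 0.544 -0.128  0.061]
tray [0.48  0.063 0.01 ]
round [ 0.512 -0.061  0.093]
flap [ 0.5   -0.014  0.07 ]
can [ 0.702 -0.51   0.173]
box [ 0.552 -0.538  0.226]
handle [ 0.567 -0.682  0.201]
span [ 0.443 -0.189  0.006]
spanend [ 0.503 -0.365  0.002]
offcut [ 0.65  -0.193  0.013]
tape [ 0.655 -0.074  0.06 ]
bench [ 0.346 -0.278  0.004]
580
((588.4163818359375, -289.2151794433594), (55.90850830078125, 57.45718765258789), 16.027366638183594) [ 0.58902321 -0.29291347  0.09818127] 0.08617694256480035 0.1060111495673225
429 [ 0.56479341 -0.21454291  0.0780565 ] [ 0.30991974 -0.95076275  0.5647934  -0.21454291]
tall [ 0.33125612 -0.83972046  0.03003671] [ 0.7308911  -0.38850234  0.32518806]
True
```

View pics/crop.png

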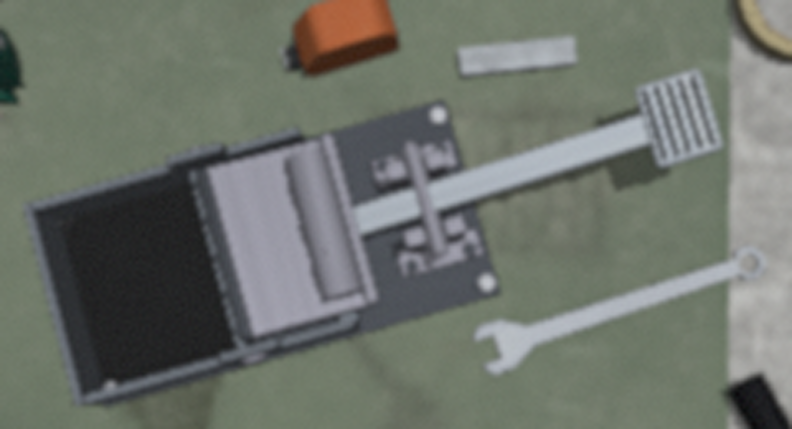

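The crop confirms the layout: pad centre at about (680,118), the bar running to the cradle, and the spanner ring end at (750,262), well clear of the pad. The pad is at about (0.590, -0.298, 0.099). I'll shut the fingers, rise above the toolbox and cross over.

```bash
python3 -m crank '[0,0,-20,0,1, 0,0,-50,0,1, 0,0,-50,0,1, 0,0,-50,0,1, 0,0,-50,0,1, 0,0,-20,0,1, 0,0,0,0,1, 0,0,0,0,1]'; python3 - <<'E'
from h import *
m=cams.camera_model('wrist');s=get_state();print(np.round(s['ee_pos'],3),m['eye']-np.array(s['ee_pos']))
W=np.load('top0.npz')['W'].reshape(-1,3);q=W[(W[:,2]>.03)&(W[:,1]<-.36)&(W[:,1]>-.5)&(W[:,0]>.3)&(W[:,0]<.66)]
for a in np.arange(.3,.66,.04):
  k=q[(q[:,0]>=a)&(q[:,0]<a+.04)]
  if len(k):i=k[:,1].argmax();print(round(a,2),np.round(k[i],3),k[:,2].max().round(3))
E
```

```text
time_s: 1.1
ee_pos: [0.2222, -0.6893, 0.4392]
eef_rot: [-3.102, -0.488, 0.001]
force: [0.2, -0.1, -0.2]
opening: 0.0001
grip_force: 0.0
[ 0.222 -0.689  0.439] [0.07453099 0.02380335 0.17349782]
0.3 [ 0.338 -0.4    0.031] 0.032
0.34 [ 0.371 -0.375  0.031] 0.136
0.38 [ 0.412 -0.361  0.03 ] 0.138
0.42 [ 0.421 -0.364  0.031] 0.139
0.46 [ 0.479 -0.466  0.287] 0.324
0.5 [ 0.537 -0.464  0.212] 0.309
0.54 [ 0.546 -0.464  0.195] 0.245
0.58 [ 0.584 -0.465  0.17 ] 0.182
```

```bash
python3 -m crank '[15,-8,0,0,1, 40,-22,0,0,1, 45,-25,0,0,1, 45,-25,0,0,1, 45,-25,0,0,1, 45,-25,0,0,1, 45,-25,0,0,1, 45,-25,0,0,1, 45,-25,0,0,1, 45,-25,0,0,1, 40,-22,0,0,1, 15,-9,0,0,1]'; python3 -m crank '[0,0,20,0,1, 0,0,45,0,1, 0,0,45,0,1, 0,0,45,0,1, 0,0,45,0,1, 0,0,30,0,1, 0,0,20,0,1, 0,0,0,0,1, 0,0,0,0,1]'; python3 - <<'E'
from h import *
s=get_state();print(np.round(s['joint_positions'],2))
m,p,d=grab('wrist');cv2.imwrite('pics/w1.png',p[...,::-1])
W=cloud(m,d);np.savez('w1.npz',W=W,p=p,d=d)
E
```

```text
time_s: 2.6
ee_pos: [0.5917, -0.2919, 0.4388]
eef_rot: [-3.098, -0.498, 0.001]
force: [-0.1, -0.3, -0.2]
opening: 0.0001
grip_force: 0.0
time_s: 3.72
ee_pos: [0.5898, -0.2979, 0.1909]
eef_rot: [3.103, 0.487, 0.001]
force: [0.4, 0.2, -0.9]
opening: 0.0001
grip_force: 0.0
[ 0.48  0.52 -0.11  1.77  0.07  0.86 -0.93]
```

View pics/w1.png

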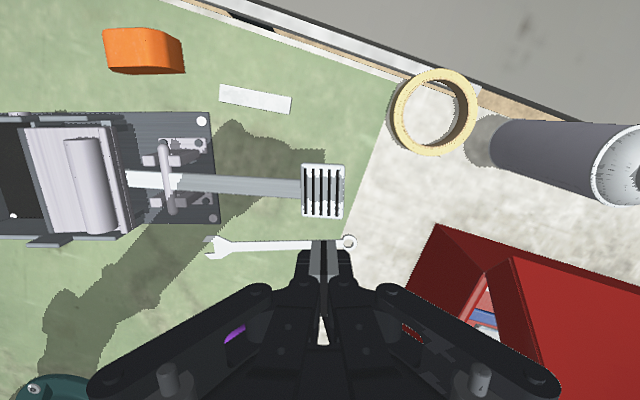

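The wrist view shows the pad fully visible with its centre at about (323,191), the fingertips at (323,243), and the lever aligned with the tool's y axis.

```bash
python3 - <<'E'
from h import *
z=np.load('w1.npz');W=z['W']
w=W[155:225,295:352];q=w[(w[...,2]>.08)&(w[...,2]<.12)]
r=R.from_rotvec(get_state()['eef_rot']).as_matrix();t=np.array(get_state()['ee_pos'])
k=(q-t)@r*1000
print(len(q),k.min(0),k.max(0));l,h=np.percentile(k,1,0),np.percentile(k,99,0);print(l,h,(l+h)/2)
for (u,v) in((323,190),(323,168),(323,214),(308,190),(340,190)):print(np.round((W[v,u]-t)@r*1000,1))
E
```

```text
2492 [-27.99398899 -29.67578824  86.71373234] [ 28.18938444  20.08127092 105.73675661]
[-26.33464448 -28.4127905   87.76972878] [ 27.83375152  19.30357167 102.09172976] [ 0.74955352 -4.55460942 94.93072927]
[ 1.9 -0.9 92.5]
[23.8 -0.9 92.4]
[-23.3  -0.9  92.4]
[  1.1 -15.8  95.1]
[ 2.8 15.6 89.4]
```

The tips are centred on the pad to within about 1 mm. Next I approach, then press slowly while following the arc.

```bash
python3 -m crank '[-0,-1,20,0,1, 0,0,30,0,1, 0,0,20,0,1, 0,0,8,0,1, 0,0,4,0,1, 0,0.5,4,0,1, 0,0.5,5,0,1, 0,0.5,5,0,1, 0,0.5,5,0,1, 0,0,0,0,1]'; python3 - <<'E'
from h import *
m,p,d=grab('wrist');cv2.imwrite('pics/w2.png',p[...,::-1])
E
```

```text
time_s: 5.03
ee_pos: [0.5896, -0.2983, 0.0886]
eef_rot: [-3.103, -0.488, 0.001]
force: [0.0, 1.1, 0.4]
opening: -0.0004
grip_force: 0.0
```

View pics/w2.png

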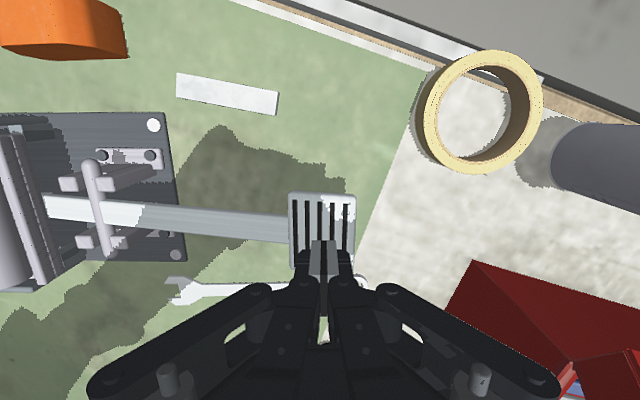

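The tips are on the pad's middle, at about (322,245), and the lever has begun to move. I'll keep pressing.

```bash
python3 -m crank '[0,0.5,5,0,1, 0,0.5,5,0,1, 0,0.5,5,0,1, 0,0,5,0,1, 0,0,5,0,1, 0,0,5,0,1, 0,-0.5,5,0,1, 0,-0.5,5,0,1, 0,-0.5,5,0,1, 0,0,0,0,1]'; python3 - <<'E'
from h import *
for n in('top','side'):
  m,p,d=grab(n);cv2.imwrite(f'pics/{n}1.png',p[...,::-1]);np.savez(f'{n}1.npz',W=cloud(m,d))
E
python3 - <<'E'
import cv2,numpy as np
a=cv2.imread('pics/top1.png')[110:250,180:440];b=cv2.imread('pics/side1.png')[160:330,230:400]
b=cv2.resize(b,(340,340));a=cv2.resize(a,(455,245));c=np.zeros((340,795,3),np.uint8);c[:245,:455]=a;c[:,455:]=b;cv2.imwrite('pics/c1.png',c)
E
```

```text
time_s: 6.32
ee_pos: [0.5899, -0.2979, 0.0436]
eef_rot: [-3.103, -0.488, 0.001]
force: [1.8, -2.0, 4.2]
opening: 0.0001
grip_force: 1.6
```

View pics/c1.png

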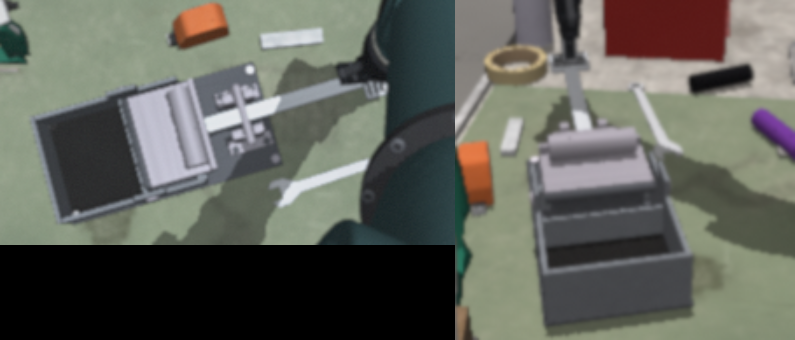

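The flap is rising but the round is still on it, at about (185,120) in the left panel. I'll press further.

```bash
python3 -m crank '[0,-0.5,5,0,1, 0,-0.5,5,0,1, 0,-0.5,5,0,1, 0,-0.5,4,0,1, 0,0,3,0,1, 0,0,2,0,1, 0,0,0,0,1, 0,0,0,0,1, 0,0,0,0,1, 0,0,0,0,1, 0,0,0,0,1, 0,0,0,0,1]'; cat > chk.py <<'E'
from h import *
import sys
i=sys.argv[1]
ims={}
for n in('top','side'):
  m,p,d=grab(n);ims[n]=p[...,::-1];np.savez(f'{n}{i}.npz',W=cloud(m,d),p=p)
a=cv2.resize(ims['top'][110:250,180:440],(455,245));b=cv2.resize(ims['side'][160:330,230:400],(340,340));c=np.zeros((340,795,3),np.uint8);c[:245,:455]=a;c[:,455:]=b;cv2.imwrite(f'pics/c{i}.png',c)
E
python3 chk.py 2
```

```text
time_s: 7.92
ee_pos: [0.5892, -0.2962, 0.0201]
eef_rot: [-3.103, -0.488, 0.001]
force: [1.1, -2.4, 3.3]
opening: -0.0
grip_force: 1.7
```

View pics/c2.png

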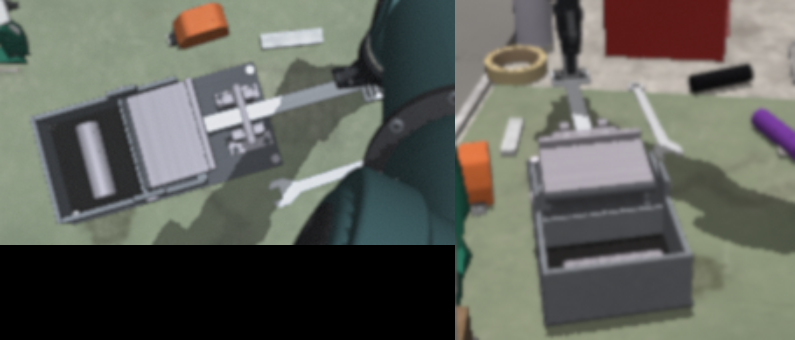

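The round lies in the tray, at (95,160) in the left panel. I'll let the lever up slowly along the same arc, then lift clear.

```bash
python3 -m crank '[0,0.5,-4,0,1, 0,0.5,-6,0,1, 0,0.5,-6,0,1, 0,0.5,-6,0,1, 0,0.5,-6,0,1, 0,0,-6,0,1, 0,0,-6,0,1, 0,0,-6,0,1, 0,-0.5,-6,0,1, 0,-0.5,-6,0,1, 0,-0.5,-5,0,1, 0,-0.5,-5,0,1]'; python3 -m crank '[0,-0.5,-4,0,1, 0,-0.5,-4,0,1, 0,0,-4,0,1, 0,0,-4,0,1, 0,0,-10,0,1, 0,0,-20,0,1, 0,0,-30,0,1, 0,0,-30,0,1, 0,0,-20,0,1, 0,0,0,0,1, 0,0,0,0,1]';python3 chk.py 3; python3 - <<'E'
from h import *
z0=np.load('top0.npz')['W'];z3=np.load('top3.npz')['W']
for n,(u,v) in dict(bar=(340,166),flap=(267,190),flapmid=(275,187),lip=(296,182),tape=(296,124),off=(347,132),span=(343,218),pin=(318,172),round=(234,200)).items():
  print(n,*[np.round(np.nanmedian(z[v-1:v+2,u-1:u+2].reshape(-1,3),0),3) for z in(z0,z3)])
E
```

```text
time_s: 9.52
ee_pos: [0.5895, -0.2971, 0.0885]
eef_rot: [3.103, 0.488, -0.0]
force: [-0.6, -0.3, 1.5]
opening: -0.0
grip_force: 0.0
time_s: 10.9
ee_pos: [0.5887, -0.2958, 0.214]
eef_rot: [-3.103, -0.488, 0.001]
force: [-0.6, 0.6, -0.9]
opening: -0.0002
grip_force: 0.0
bar [ 0.558 -0.177  0.07 ] [ 0.558 -0.177  0.071]
flap [ 0.5   -0.014  0.07 ] [ 0.5   -0.014  0.07 ]
flapmid [ 0.507 -0.032  0.069] [ 0.507 -0.032  0.068]
lip [ 0.519 -0.079  0.07 ] [ 0.519 -0.079  0.072]
tape [ 0.655 -0.074  0.06 ] [ 0.655 -0.074  0.059]
off [ 0.65  -0.193  0.013] [ 0.65  -0.194  0.013]
span [ 0.443 -0.189  0.006] [ 0.443 -0.189  0.006]
pin [ 0.544 -0.128  0.061] [ 0.544 -0.128  0.06 ]
round [0.479 0.074 0.012] [0.479 0.073 0.011]
```

View pics/c3.png

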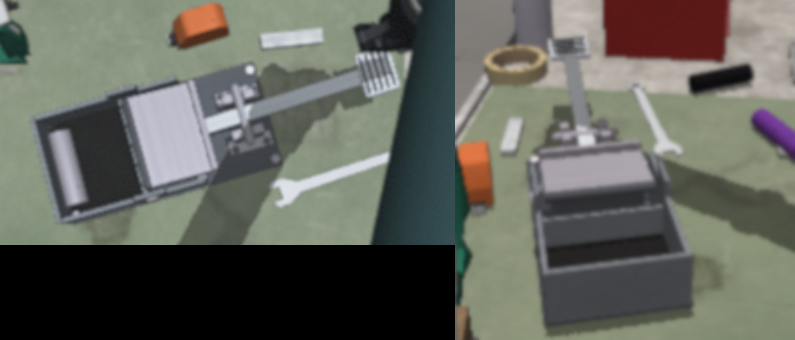

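The round is in the tray by the far wall, at (67,168) in the left panel. The flap and lever are back at their starting heights and the tools haven't moved. I'll wait a second for it to settle, then hand in.

```bash
python3 -m crank '[0,0,-20,0,1, 0,0,-20,0,1, 0,0,0,0,1, 0,0,0,0,1, 0,0,0,0,1, 0,0,0,0,1, 0,0,0,0,1, 0,0,0,0,1, 0,0,0,0,1, 0,0,0,0,1, 0,0,0,0,1, 0,0,0,0,1]'; python3 - <<'E'
from h import *
m,p,d=grab('top');W=cloud(m,d);w=W[160:245,200:262];q=w[(w[...,2]>.03)&(w[...,2]<.045)];print(len(q),np.median(q,0))
print(ticket.finish_job())
E
```

```text
time_s: 12.5
ee_pos: [0.5892, -0.296, 0.2542]
eef_rot: [3.103, 0.488, 0.0]
force: [-0.2, 0.6, -0.3]
opening: 0.0
grip_force: 0.0
699 [0.46920896 0.10445601 0.03828693]
the job is handed in; nothing more can be done
None
```

The steel round is in the tray, the lever and flap are back at rest, the tools are where they were, the arm is clear, and I handed the job in at about 12.5 s (the hand-in returned no verdict).

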